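# Sleeve and set the tea-bowl stand

## Robot

A 7-joint arm with a two-finger parallel gripper is mounted at the origin on the work surface. World frame = base frame: x ahead of the robot, y to its left, z up, the work surface at z = 0. Lengths are in m, angles in rad, forces in N, time in s.
With the tool pointing down it reaches from about 0.35 to 0.9 m from the base axis. Payload 8.1 kg.
Tool frame: the origin (TCP) lies between the finger pads; the fingertips stand 19 mm ahead of it and the grasp point (between the pads) is the TCP; z points along the fingers, y is the line along which they close (so a half turn about z gives the same grasp; the last joint's range is limited). The gripper opens to 85 mm and grips with 20 to 120 N. Pads are 22 mm wide; open, the fingers measure 114 mm over their backs; the gripper's body (76 mm by 85 mm) begins 54 mm behind the grasp point. The pads swing forward as they close: fully open they stand 13 mm farther back than shut.
Start: joints at [1.019, 0.434, 0.025, 1.573, -0.012, 1.134, -0.075], TCP at [0.271, -0.563, 0.226] pointing down, gripper open.
Joint ranges: [-2.62, 2.62], [-0.44, 2.09], [-1.27, 1.32], [0.08, 2.57], [-1.32, 4.46], [0.12, 2], [-2.74, 2.74]. Speed limits (rad/s): [2.22, 2.22, 3.01, 3.01, 3.14, 3.14, 3.14].

## Interface

Orientations are given as a rotation vector (axis times angle).
In Python, from cell import sensors, optics, workorder, models gives the robot as it stands. The module is installed in compiled form; this text tells all that it offers.
- The arm moves only by the tool play_rows, never from a script. Its argument "series" is one flat list of numbers, 7 for each row, row after row: the shift along the tool's x, y, z in cm, then the turn, a rotation vector about the tool's x, y, z in rad, then the finger opening in cm, from 0 to 8.54. In form: [x, y, z, rx, ry, rz, hand, x, y, z, rx, ry, rz, hand, ...]. A call has exactly 8 rows; each row is the pose to reach, as a shift and turn from the pose commanded when the call began, along the tool's axes at that moment; what a row does not reach only later rows make up. A row lasts 1/12 s, in which the tool goes at most 41.7 mm and 7.16 degrees, less where a joint would pass 70% of its speed; a pose out of reach is approached as far as the arm can. A call with a gripper value outside its range is refused whole. The fingers move at their own pace and stop on an object; the grip force is fixed at half the most. Time passes only in rows, so rows that repeat a pose let the fingers close, or fill a call up. It gives the time, the measured TCP pose, the force, the opening and the grip force at its end, in the units of the state.
- sensors.read_state(): the state, without advancing time (a new reading comes with each control period).
- optics.snapshot(name): name is "side" or "top"; returns a dict with "pixels" (420x560x3 uint8, blue, green, red), "z_map" (420x560 float32, m along the optical axis (not along the pixel's ray), 0 where there is no reading), "intrinsics" (3x3 intrinsics, pixels), "D" ([k1, k2, p1, p2, k3] as OpenCV has them; the pictures are not rectified), "extrinsics" (4x4, takes a point from world to camera coordinates). Camera axes: x right, y up, looking along -z (the intrinsics and any distortion apply to the point x, -y, -z); pixel columns grow to the right and rows downward; lengths in m; the calibration is good to about 2 mm. A picture is of the moment at which its call begins.
- workorder.hand_in(): hands the job in; it is judged then, once.
Trained networks look in a picture, given as the dict that the camera call returned (one of the last four; its "shot" number tells which), for a name from the list of things; names that differ only in an ending like _2 or _b are one class to them, and where a whole thing is asked for, a point or a joint stands for the part that bears it (a point fixed in the world has none). Each returns a list of dicts, best first, with "p" (0 to 1); they miss things now and then, are a little off and sometimes report something else, mostly with a low value. They report only what shows in the picture. A call takes as long as a camera call. They do not tell look-alikes from the thing itself.
- models.cut_out(name, picture): "pixels" (420x560 bool, what is visible of it) and "rect" ([left, top, right, bottom] in pixels, round what is visible of it).
The state is a dict: "t": time; "joint_pos": joint angles; "qvel": joint speeds; "effort": joint torques, N m; "ee_pos": TCP position; "tool_rot": TCP orientation; "ft_force": force on the tool from outside, world axes, zero at the start; "moment": the same for the moment, N m; "grip_width": finger opening in m; "gripper_force": force on a finger pad.
Only numpy, scipy, OpenCV 4.12 (cv2) and the standard library are available. Lean on these libraries where they do the work, as an engineer would, in place of code of your own. Each camera call takes 0.05 s, during which the arm holds its last target. There are 200 camera calls.

## Task

Get the adjustable bowl stand ready: slip the loose cork sleeve over the bare brass post on the board, right down to the board, and let go of it. Then take the red knob, draw the sprung sliding leg out until its white pointer stands on the yellow mark, and only there, holding the leg on the mark, slide the cam lever across until it is fully closed. Finish still holding the knob, with the leg on its mark and the lever closed, and leave the bowl, the caddy and the whisk where they stand.

Things in the scene. Friction and masses are not known exactly. Their poses are not given: they have to be found in the camera images.
- sleeve: Loose cork tube standing upright on the table, 34 mm outside diameter, 20 mm bore, 40 mm tall, about 30 g. Origin: centre of its underside; z up along the bore.
- post_foot (a point): Foot of the bare brass post, on top of the stand's dark board (110 x 310 x 18 mm, fixed to the table). The sleeve's underside must rest here, 18 mm above the table. Axes of the stand: z up, y along the board, x across it. The post stands 120 mm towards +y from the board's centre; it is 16 mm thick and 50 mm tall.
- post_top (a point): Centre of the tip of the bare brass post, 50 mm above its foot; the last 8 mm taper from 16 to 8 mm diameter. Axes of the stand.
- leg (a joint): How far the sliding leg is drawn out, in m: 0 at rest, 0.090 at its stop. It moves along the stand's -y, away from the bare post. A spring pulls it back with 4 N at 0 rising to 5.8 N fully out; it stays out only while held, and the closed lever does not carry it.
- leg_pointer (a point): Outer tip of the white pointer, 3 mm wide, on the leg's +x side, 23 mm above the table; moves with the leg. Axes of the stand. The leg is a pale wooden bar 36 mm wide, top 33 mm above the table, with a 90 x 32 mm cross head under the lever and, 100 mm from the knob towards the bare post, a second post (top 83 mm above the table) already wearing its sleeve.
- mark_line (a point): Centre of the yellow mark, a flat band on the board's top face beside the leg on its +x side, 34 mm long across the board and 8 mm wide along it; fixed. Axes of the stand. The leg is at its length when the pointer tip has the same position along the stand's y as this point (within the band).
- lever (a joint): How far the cam lever is slid closed, in m: 0 fully open, 0.030 fully closed against its stop. It slides on the leg's cross head along the stand's -x (across the board, at right angles to the leg's travel), stays where it is left and takes about 4 N to slide. The leg carries the lever and its knob along.
- lever_knob: Red upright round knob fixed on the dark cam lever, 20 mm diameter, 44 mm tall. Origin: centre of its underside, 44 mm above the table; z up, axes of the stand. Gripping it both draws the leg (along y) and slides the lever (along x). The lever plate around its foot is 36 x 26 mm with its top at 44 mm.
- bowl: Brown ash-glaze tea bowl, loose, 120 mm across, 75 mm tall. Origin: centre of its underside. Leave alone.
- caddy: Lidded steel tea caddy, loose, 71 mm diameter, 78 mm tall. Origin: centre of its underside. Leave alone.
- whisk: Bamboo whisk upside down on a white porcelain holder, one loose piece, 64 mm across, 135 mm tall. Origin: centre of its underside. Leave alone.
There are look-alikes about, which are no part of the job. Several things look just like the sleeve: the one meant starts farthest from the robot's base.

How it is judged:
On the way, in this order (a step that is already met when the one before it is completed fails the run):
1. the loose sleeve stands over the bare post, down on the board, and is let go (z of sleeve in the frame of post_foot below 0.004 m and horizontal distance between sleeve and post_foot below 0.004 m and angle between sleeve's own z axis and vertical below 0.1 rad and contact force between the fingers and sleeve below 0.3 N), for 0.2 s.
2. the leg is drawn out to the mark with the lever still open (y of leg_pointer in the frame of mark_line between -0.004 and 0.004 m and value of joint lever below 0.012 m), for 0.2 s.
At the end, for the whole second after the job is handed in: The sleeve stands upright over the bare post, its underside within 4 mm of the board; the pointer tip is within 4 mm of the mark's centre line (inside the band); the lever is closed to within 3.5 mm of its stop; the fingers still hold the knob with at least 1 N (all of step 1 and y of leg_pointer in the frame of mark_line between -0.004 and 0.004 m and value of joint lever above 0.0265 m and contact force between the fingers and lever_knob above 1 N); the arm keeps its last pose, push and grip.
It fails at once if the lever is slid more than half closed while the leg is more than 8 mm off the mark (value of joint lever above 0.016 m and (y of leg_pointer in the frame of mark_line above 0.008 m or y of leg_pointer in the frame of mark_line below -0.008 m)).
It fails at once if the bowl, the caddy or the whisk is moved by more than 20 mm (distance of any of bowl, caddy, whisk from where it was at the start of the episode above 0.02 m).
It also fails if it takes over 61 s, if anything falls off the work surface, if the arm or the gripper's body presses on something with over 40 N, if the wrist force passes 120 N, or if a joint passes its speed limit or range.

## Working session

There is one attempt and no reset: what is moved stays moved. The work goes in short steps, Python scripts to look and compute and a tool call to move; the robot and the scene stay as the last step left them, time stands still between calls to the robot, and variables do not carry over. Pictures are saved under pics/ and viewed, at most 11 in all, crops included, and the job is handed in when it is done.

Besides the shell and the picture viewer there is one more tool, called after ">>>" by a JSON object that holds its "op" and its "data". play_rows: Moves the arm, as the interface text tells. Its arguments: {"type":"object","properties":{"series":{"type":"array","items":{"type":"number"}}},"required":["series"]}

```bash
mkdir -p pics
cat > h.py <<'E'
import numpy as np, cv2
from cell import sensors, optics, workorder, models
def world(s, uv, z=None):
    """pixels -> world; using z_map or (if z given) plane height z"""
    uv=np.array(uv,float).reshape(-1,2); K=np.array(s["intrinsics"],float); D=np.array(s["D"],float)
    n=cv2.undistortPoints(uv.reshape(-1,1,2),K,D).reshape(-1,2)
    E=np.array(s["extrinsics"]); R=E[:3,:3]; t=E[:3,3]
    d=np.c_[n[:,0],-n[:,1],-np.ones(len(n))]
    if z is None:
        zz=s["z_map"][uv[:,1].round().astype(int),uv[:,0].round().astype(int)]
        return ((d*zz[:,None])-t)@R
    c=-R.T@t; w=d@R
    return c+w*((z-c[2])/w[:,2])[:,None]
def pix(s,P):
    P=np.array(P,float).reshape(-1,3);E=np.array(s["extrinsics"]);c=P@E[:3,:3].T+E[:3,3]
    c=c*[1,-1,-1]
    return cv2.projectPoints(c,np.zeros(3),np.zeros(3),np.array(s["intrinsics"],float),np.array(s["D"],float))[0].reshape(-1,2)
def cloud(s,mask):
    v,u=np.nonzero(mask&(s["z_map"]>0)); return world(s,np.c_[u,v])
E
python3 - <<'E'
from h import *
print({k:np.round(v,3).tolist() if not np.isscalar(v) else v for k,v in sensors.read_state().items()})
im=[]
for n in ("top","side"):
    s=optics.snapshot(n); cv2.imwrite(f"pics/{n}0.png",s["pixels"])
    E=s["extrinsics"]; print(n,(-E[:3,:3].T@E[:3,3]).round(3))
    for name in ("sleeve","lever_knob","bowl","caddy","whisk","leg"):
        for r in models.cut_out(name,s):
            P=cloud(s,r["pixels"])
            if len(P): 
                top=P[P[:,2]>np.percentile(P[:,2],95)-.006]
                print(name,round(r["p"],2),np.round(r["rect"]),"top med",np.median(top,0).round(3),"max",P[:,2].max().round(3), "mid",((top.min(0)+top.max(0))/2).round(3))
E
```

```text
{'t': 0.0, 'joint_pos': [1.019, 0.435, 0.025, 1.574, -0.012, 1.134, -0.075], 'qvel': [0.0, 0.0, 0.002, 0.001, -0.001, -0.001, 0.0], 'effort': [0.001, -67.047, 1.025, -31.621, 0.015, 0.012, 0.0], 'ee_pos': [0.271, -0.563, 0.225], 'tool_rot': [-3.061, -0.699, 0.001], 'ft_force': [0.274, -0.386, -0.382], 'moment': [-0.003, 0.024, 0.016], 'gripper_force': 0.0, 'grip_width': 0.08559185371561531}
top [0.536 0.046 1.246]
sleeve 0.69 [185. 278. 199. 290.] top med [0.451 0.23  0.038] max 0.045 mid [0.454 0.235 0.04 ]
sleeve 0.6 [209. 294. 225. 308.] top med [0.419 0.175 0.04 ] max 0.045 mid [0.419 0.175 0.041]
sleeve 0.55 [161. 247. 176. 263.] top med [0.521 0.286 0.04 ] max 0.045 mid [0.521 0.288 0.041]
sleeve 0.5 [150. 290. 167. 310.] top med [0.42  0.314 0.039] max 0.045 mid [0.419 0.313 0.041]
sleeve 0.37 [247. 112. 301. 163.] top med [0.808 0.033 0.073] max 0.08 mid [0.797 0.03  0.074]
lever_knob 0.62 [338. 239. 348. 244.] top med [ 0.548 -0.121  0.087] max 0.091 mid [ 0.547 -0.123  0.088]
bowl 0.64 [251. 114. 300. 163.] top med [0.81  0.031 0.072] max 0.079 mid [0.796 0.029 0.073]
caddy
[... 784 characters left out ...]
54 0.24  0.038]
lever_knob 0.73 [348. 168. 357. 186.] top med [ 0.547 -0.119  0.088] max 0.091 mid [ 0.547 -0.121  0.087]
bowl 0.87 [188. 151. 247. 202.] top med [0.8   0.027 0.074] max 0.078 mid [0.797 0.029 0.073]
caddy 0.93 [134. 230. 179. 280.] top med [0.72  0.279 0.075] max 0.079 mid [0.721 0.278 0.075]
caddy 0.75 [191. 150. 247. 201.] top med [0.8   0.029 0.073] max 0.078 mid [0.797 0.03  0.073]
whisk 0.55 [296.  98. 318. 156.] top med [ 0.751 -0.237  0.133] max 0.137 mid [ 0.751 -0.24   0.131]
whisk 0.38 [189. 153. 246. 203.] top med [0.8   0.033 0.073] max 0.078 mid [0.797 0.03  0.073]
leg 0.63 [321. 169. 382. 232.] top med [ 0.54  -0.114  0.081] max 0.091 mid [ 0.533 -0.071  0.082]
```

Run:
```python
import cv2
a=cv2.imread("pics/top0.png")[100:340,120:420]
cv2.imwrite("pics/a.png",cv2.resize(a,None,fx=2.5,fy=2.5,interpolation=cv2.INTER_CUBIC))
b=cv2.imread("pics/side0.png")
cv2.imwrite("pics/b.png",cv2.resize(b[80:390,110:460],None,fx=1.9,fy=1.9,interpolation=cv2.INTER_CUBIC))
```

```text
(no output)
```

View pics/a.png

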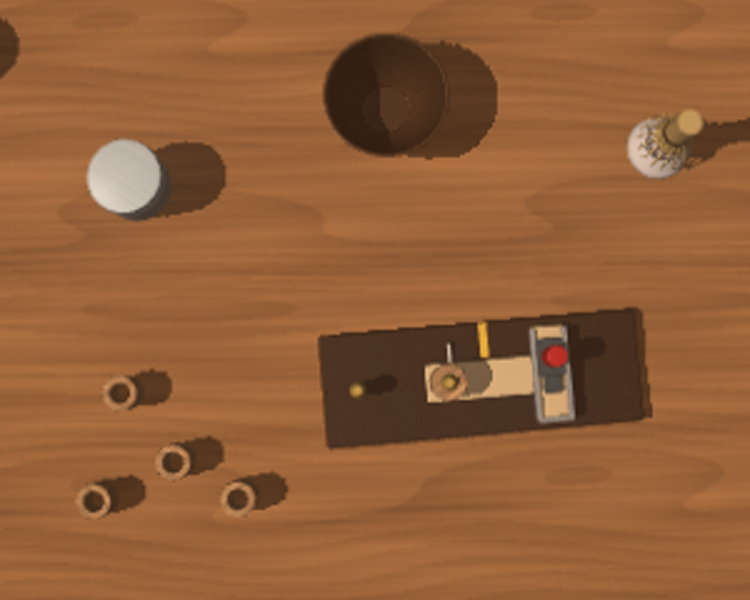

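View pics/b.png

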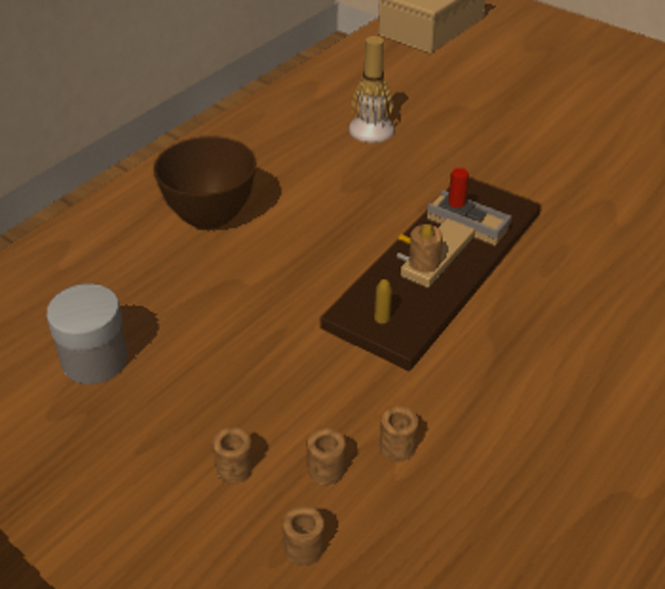

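Top view: four loose sleeves at pixels (168,257), (189,285), (158,300) and (216,299), plus a worn one at (300,252) on the leg. The farthest from the base is (168,257), at about (0.521, 0.288). The bare post tip is at (263,256), the mark at (314,236), the pointer at (300,241) and the knob at (343,242).

Run:
```python
from h import *
for n in ("top","side"):
    s=optics.snapshot(n); img=s["pixels"]; hsv=cv2.cvtColor(img,cv2.COLOR_BGR2HSV)
    v,u=np.nonzero(s["z_map"]>0); P=world(s,np.c_[u,v]); W=np.full(img.shape,np.nan); W[v,u]=P
    X,Y,Z=W[...,0],W[...,1],W[...,2]
    reg=(X>.40)&(X<.66)&(Y>-.25)&(Y<.16)
    b=reg&(Z>.012)&(Z<.025)
    pts=W[b][:,:2].astype(np.float32); r=cv2.minAreaRect(pts*1000); print(n,"board",r, "medz",np.median(Z[b]))
    ang=np.deg2rad(np.median([0]));
    m=reg&(Z>.045)&(Y>.03); p=W[m]; print(" post",len(p),np.median(p,0).round(4),((p.min(0)+p.max(0))/2).round(4),p[:,2].max())
    y=reg&(hsv[...,0]>20)&(hsv[...,0]<32)&(hsv[...,1]>200)&(hsv[...,2]>150)&(Z<.03)&(X>.55); uv=np.argwhere(y)[:,::-1]; 
    print(" mark",len(uv),world(s,uv.mean(0),.018).round(4),world(s,uv,.018).ptp(0).round(3) if hasattr(np.ndarray,'ptp') else np.ptp(world(s,uv,.018),axis=0).round(3))
    w=reg&(hsv[...,1]<60)&(hsv[...,2]>110)&(Y>-.08)&(Y<.03); uv=np.argwhere(w)[:,::-1]; q=world(s,uv,.023)
    print(" pointer",len(uv),q.mean(0).round(4),q[q[:,0].argmax()].round(4))
    k=reg&((hsv[...,0]<5)|(hsv[...,0]>175))&(hsv[...,1]>200)&(hsv[...,2]>120); p=W[k];t=p[p[:,2]>.08]; print(" knob",len(p),t.mean(0).round(4),len(t))
    l=(abs(X-.52)<.04)&(abs(Y-.288)<.04)&(Z>.03)&(Z<.05); p=W[l]; print(" sleeve",len(p),cv2.minEnclosingCircle((p[:,:2]*1000).astype(np.float32)),p.mean(0).round(4))
    uvc=pix(s,[[.52,.288,.04]])[0].astype(int); 
    c=img[max(0,uvc[1]-30):uvc[1]+30,max(0,uvc[0]-30):uvc[0]+30]
    if n=="side": cv2.imwrite("pics/c.png",cv2.resize(c,None,fx=6,fy=6))
```

```text
top board ((522.0064697265625, -21.017852783203125), (141.1407012939453, 391.8731689453125), 10.557150840759277) medz 0.017200838188394397
 post 36 [0.5196 0.0612 0.0639] [0.5195 0.0612 0.0633] 0.06911505759051256<stdin>:12: RuntimeWarning: Mean of empty slice.
  ret = um.true_divide(
Traceback (most recent call last):
  File "h.py", line 6, in world
    n=cv2.undistortPoints(uv.reshape(-1,1,2),K,D).reshape(-1,2)
      ~~~~~~~~~~~~~~~~~~~^^^^^^^^^^^^^^^^^^^^^^^^
cv2.error: OpenCV(4.12.0) /io/opencv/modules/calib3d/src/undistort.dispatch.cpp:347: error: (-215:Assertion failed) CV_IS_MAT(_src) && CV_IS_MAT(_dst) && (_src->rows == 1 || _src->cols == 1) && (_dst->rows == 1 || _dst->cols == 1) && _src->cols + _src->rows - 1 == _dst->rows + _dst->cols - 1 && (CV_MAT_TYPE(_src->type) == CV_32FC2 || CV_MAT_TYPE(_src->type) == CV_64FC2) && (CV_MAT_TYPE(_dst->type) == CV_32FC2 || CV_MAT_TYPE(_dst->type) == CV_64FC2) in function 'cvUndistortPointsInternal'
```

```bash
cat > m.py <<'E'
from h import *
def measure(n):
    s=optics.snapshot(n); img=s["pixels"]; hsv=cv2.cvtColor(img,cv2.COLOR_BGR2HSV)
    v,u=np.nonzero(s["z_map"]>0); P=world(s,np.c_[u,v]); W=np.full(img.shape,np.nan); W[v,u]=P
    X,Y,Z=W[...,0],W[...,1],W[...,2]; H,S,V=hsv[...,0],hsv[...,1],hsv[...,2]
    reg=(X>.40)&(X<.66)&(Y>-.25)&(Y<.16)
    b=cv2.morphologyEx((reg&(V<75)&(Z>.01)).astype(np.uint8),cv2.MORPH_OPEN,np.ones((3,3)))
    uv=np.argwhere(b)[:,::-1]; q=world(s,uv,.018)
    r=cv2.minAreaRect((q[:,:2]*1000).astype(np.float32)); print(n,"board",np.round(r[0],1),np.round(r[1],1),round(r[2],2))
    def rep(nm,m,z):
        uv=np.argwhere(m)[:,::-1]
        if len(uv): q=world(s,uv,z); print("",nm,len(uv),q.mean(0).round(4),np.ptp(q,axis=0).round(3),"xmax",q[q[:,0].argmax()].round(4))
        else: print("",nm,"none")
    rep("mark",reg&(H>18)&(H<32)&(S>150)&(V>150)&(X>.55)&(Y<-.02),.018)
    rep("pointer",reg&(S<70)&(V>95)&(Y>-.09)&(Y<.03)&(X>.53),.023)
    rep("knobtop",reg&((H<5)|(H>175))&(S>180)&(V>100)&(Z>.083),.088)
    p=W[reg&(Z>.045)&(Y>.03)]; 
    if len(p): print(" post",len(p),np.median(p,0).round(4),p[p[:,2]>.06].mean(0).round(4))
    return s,W,hsv
E
python3 - <<'E'
from m import *
for n in ("top","side"):
    s,W,h=measure(n);X,Y,Z=np.moveaxis(W,2,0)
    l=(abs(X-.52)<.04)&(abs(Y-.288)<.04)&(Z>.03)&(Z<.05); p=W[l]; print(" sleeve",len(p),cv2.minEnclosingCircle((p[:,:2]*1000).astype(np.float32)),p.mean(0).round(4))
    u,v=pix(s,[[.52,.288,.02]])[0].astype(int)
    c=s["pixels"][v-35:v+35,u-45:u+45]; cv2.imwrite(f"pics/c_{n}.png",cv2.resize(c,None,fx=5,fy=5,interpolation=cv2.INTER_CUBIC))
cv2.imwrite("pics/c.png",np.hstack([cv2.imread(f"pics/c_{n}.png")[:,:400] for n in ("top","side")]))
E
```

```text
top board [530.3 -79.3] [107.2 266.6] 4.08
 mark 35 [ 0.5645 -0.0608  0.018 ] [0.029 0.007 0.   ] xmax [ 0.5795 -0.0566  0.018 ]
 pointer 10 [ 0.5526 -0.0274  0.023 ] [0.014 0.003 0.   ] xmax [ 0.5606 -0.0268  0.023 ]
 knobtop 50 [ 0.5479 -0.1218  0.088 ] [0.016 0.016 0.   ] xmax [ 0.5552 -0.1169  0.088 ]
 post 36 [0.5196 0.0612 0.0641] [0.5194 0.0611 0.0642]
 sleeve 114 ((520.9090576171875, 288.0073547363281), 17.094066619873047) [0.521  0.2879 0.0387]
side board [524.3 -53.7] [111.4 313.5] 3.38
 mark 11 [ 0.5773 -0.0608  0.018 ] [0.013 0.007 0.   ] xmax [ 0.5825 -0.0643  0.018 ]
 pointer 13 [ 0.5559 -0.0276  0.023 ] [0.012 0.005 0.   ] xmax [ 0.5619 -0.0303  0.023 ]
 knobtop 40 [ 0.5452 -0.1177  0.088 ] [0.017 0.021 0.   ] xmax [ 0.554  -0.1178  0.088 ]
 post 91 [0.5176 0.0651 0.0592] [0.5192 0.0632 0.0647]
 sleeve 249 ((520.7467041015625, 289.40625), 18.224668502807617) [0.519  0.2904 0.0374]
```

View pics/c.png

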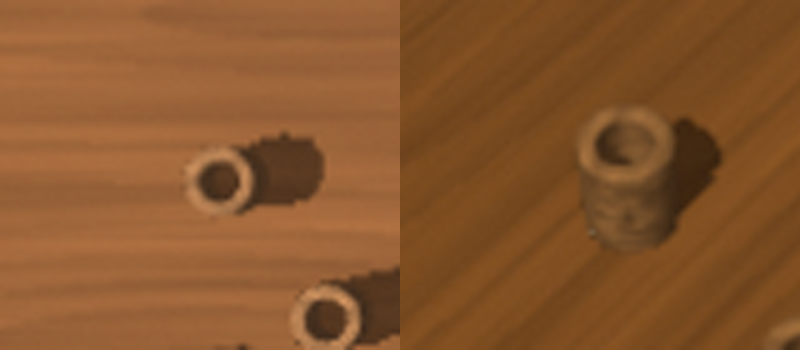

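The crop shows the chosen sleeve upright and free-standing, at (0.521, 0.289). I'm setting out towards it.

>>> {"op": "play_rows", "data": {"series": [59.4, -65.8, 0, 0, 0, 0.37, 8, 59.4, -65.8, 0, 0, 0, 0.37, 8, 59.4, -65.8, 0, 0, 0, 0.37, 8, 59.4, -65.8, 0, 0, 0, 0.37, 8, 59.4, -65.8, 0, 0, 0, 0.37, 8, 59.4, -65.8, 0, 0, 0, 0.37, 8, 59.4, -65.8, 0, 0, 0, 0.37, 8, 59.4, -65.8, 0, 0, 0, 0.37, 8]}}

```text
t: 1.52
ee_pos: [0.3652, -0.2414, 0.226]
tool_rot: [3.139, 0.123, 0.001]
ft_force: [1.1, -0.2, -0.4]
grip_width: 0.08
gripper_force: 0.0
```

```bash
cat > st.py <<'E'
from h import *
from scipy.spatial.transform import Rotation as Rn
def go(target,yaw=None):
    """print shift (cm, tool axes) and turn to world target with tool down and tool-x yaw (deg)"""
    s=sensors.read_state(); R=Rn.from_rotvec(s["tool_rot"]); p=np.array(s["ee_pos"])
    x=R.as_matrix()[:,0]; print("t",round(s["t"],2),"p",p.round(4),"yaw",np.degrees(np.arctan2(x[1],x[0])).round(2),"tilt",np.round(R.as_matrix()[:,2],3),"F",np.round(s["ft_force"],1),"w",round(s["grip_width"],4),"gf",round(s["gripper_force"],1))
    if target is not None: print(" shift",(R.inv().apply(np.array(target)-p)*100).round(2))
    if yaw is not None: 
        a=np.radians(yaw); G=Rn.from_matrix([[np.cos(a),np.sin(a),0],[np.sin(a),-np.cos(a),0],[0,0,-1]]); print(" turn",(R.inv()*G).as_rotvec().round(3))
E
python3 - <<'E'
from st import *
go([.521,.288,.12],4.5)
E
```

```text
t 1.52 p [ 0.3652 -0.2414  0.226 ] yaw 4.5 tilt [ 0.001 -0.001 -1.   ] F [ 1.1 -0.2 -0.4] w 0.08 gf 0.0
 shift [ 19.68 -51.56  10.58]
 turn [ 0.001 -0.001  0.   ]
```

>>> {"op": "play_rows", "data": {"series": [19.7, -51.6, 0, 0, 0, 0, 8, 19.7, -51.6, 0, 0, 0, 0, 8, 19.7, -51.6, 0, 0, 0, 0, 8, 19.7, -51.6, 0, 0, 0, 0, 8, 19.7, -51.6, 0, 0, 0, 0, 8, 19.7, -51.6, 0, 0, 0, 0, 8, 19.7, -51.6, 0, 0, 0, 0, 8, 19.7, -51.6, 0, 0, 0, 0, 8]}}

```text
t: 2.18
ee_pos: [0.4593, 0.0785, 0.2261]
tool_rot: [3.139, 0.123, 0.002]
ft_force: [1.0, 0.9, -0.2]
grip_width: 0.0802
gripper_force: 0.0
```

Run:
```python
from st import *
go([.521,.288,.09],4.5)
s=optics.snapshot("top"); E=s["pixels"].astype(float)
# board yaw: posts line and board edges
hsv=cv2.cvtColor(s["pixels"],cv2.COLOR_BGR2HSV)
uv=np.argwhere((hsv[...,2]<75))[:,::-1]; q=world(s,uv,.018)
q=q[(abs(q[:,0]-.53)<.075)&(q[:,1]>-.2)&(q[:,1]<.11)]
for lo,hi in ((-.19,0.07),):
    top=[];bot=[];ys=np.arange(lo,hi,.004)
    for y in ys:
        c=q[abs(q[:,1]-y)<.003][:,0]; top.append(c.max());bot.append(c.min())
    for e in (top,bot):
        f=np.polyfit(ys,e,1); r=np.array(e)-np.polyval(f,ys); k=abs(r)<.004; f=np.polyfit(ys[k],np.array(e)[k],1); print("edge slope deg",np.degrees(np.arctan(f[0])).round(2),"x at y=.06",np.polyval(f,.06).round(4),k.sum())
print("post2 top",world(s,[[299.6,252.8]],.083),"post tip",world(s,[[262.8,256.4]],.068))
```

```text
t 2.18 p [0.4593 0.0785 0.2261] yaw 4.49 tilt [ 0.001 -0.    -1.   ] F [ 1.   0.9 -0.2] w 0.0802 gf 0.0
 shift [  7.77 -20.4   13.61]
 turn [ 0.    -0.001 -0.   ]
edge slope deg -4.24 x at y=.06 0.5732 38
edge slope deg 0.02 x at y=.06 0.4816 31
post2 top [[ 0.5255573 -0.0239403  0.083    ]] post tip [[0.5186435  0.06042903 0.068     ]]
```

>>> {"op": "play_rows", "data": {"series": [7.8, -20.4, 0, 0, 0, 0, 8, 7.8, -20.4, 0, 0, 0, 0, 8, 7.8, -20.4, 0, 0, 0, 0, 8, 7.8, -20.4, 0, 0, 0, 0, 8, 7.8, -20.4, 0, 0, 0, 0, 8, 7.8, -20.4, 10, 0, 0, 0, 8, 7.8, -20.4, 13.6, 0, 0, 0, 8, 7.8, -20.4, 13.6, 0, 0, 0, 8]}}

```text
t: 2.9
ee_pos: [0.5211, 0.2865, 0.1001]
tool_rot: [-3.138, -0.126, -0.003]
ft_force: [0.0, 0.3, 0.1]
grip_width: 0.0802
gripper_force: 0.0
```

Run:
```python
from st import *
go([.521,.288,.025],4.5)
s=optics.snapshot("side"); u,v=pix(s,[[.521,.288,.06]])[0].astype(int)
cv2.imwrite("pics/d.png",cv2.resize(s["pixels"][v-60:v+60,u-70:u+70],None,fx=4,fy=4,interpolation=cv2.INTER_CUBIC))
```

```text
t 2.9 p [0.5211 0.2865 0.1001] yaw 4.58 tilt [ 0.002  0.001 -1.   ] F [0.  0.3 0.1] w 0.0802 gf 0.0
 shift [-0.01 -0.15  7.51]
 turn [-0.001 -0.002  0.001]
```

View pics/d.png

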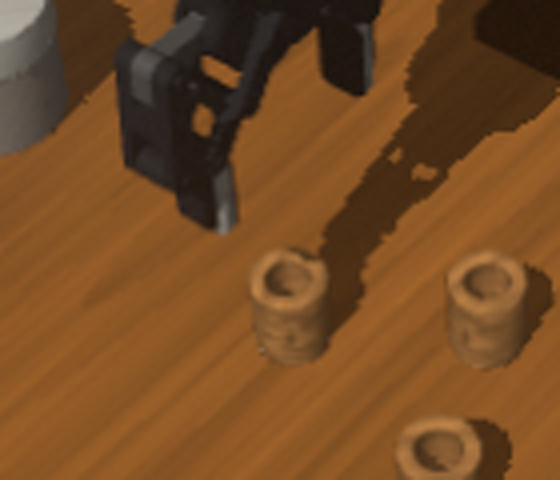

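The fingers straddle the sleeve (crop (290,300)). I'm descending and closing.

>>> {"op": "play_rows", "data": {"series": [0, 0, 2.5, 0, 0, 0, 8, 0, 0, 5, 0, 0, 0, 8, 0, 0, 6.4, 0, 0, 0, 8, 0, 0, 6.4, 0, 0, 0, 8, 0, 0, 6.4, 0, 0, 0, 2.5, 0, 0, 6.4, 0, 0, 0, 2.5, 0, 0, 6.4, 0, 0, 0, 2.5, 0, 0, 6.4, 0, 0, 0, 2.5]}}

```text
t: 3.62
ee_pos: [0.5215, 0.2857, 0.0386]
tool_rot: [-3.138, -0.123, -0.003]
ft_force: [-0.3, -0.7, 0.1]
grip_width: 0.0323
gripper_force: 0.0
```

>>> {"op": "play_rows", "data": {"series": [0, 0, 0, 0, 0, 0, 2.5, 0, 0, 0, 0, 0, 0, 2.5, 0, 0, 0, 0, 0, 0, 2.5, 0, 0, 0, 0, 0, 0, 2.5, 0, 0, -2, 0, 0, 0, 2.5, 0, 0, -5, 0, 0, 0, 2.5, 0, 0, -9, 0, 0, 0, 2.5, 0, 0, -9, 0, 0, 0, 2.5]}}

```text
t: 4.28
ee_pos: [0.5236, 0.288, 0.1339]
tool_rot: [-3.134, -0.124, -0.013]
ft_force: [1.7, 1.8, 0.5]
grip_width: 0.0247
gripper_force: 0.0
```

Run:
```python
from st import *
go([.519,.061,.12],4.5)
```

```text
t 4.28 p [0.5236 0.288  0.1339] yaw 4.52 tilt [ 0.008  0.005 -1.   ] F [1.7 1.8 0.5] w 0.0247 gf 0.0
 shift [-2.26 22.6   1.27]
 turn [-0.005 -0.009  0.   ]
```

Run:
```python
from st import *
go(None)
s=optics.snapshot("side"); a=s["pixels"][200:400,160:400]
cv2.imwrite("pics/e.png",cv2.resize(a,None,fx=3,fy=3,interpolation=cv2.INTER_CUBIC))
for n in ("top","side"):
    if n=="top": s=optics.snapshot(n)
    for r in models.cut_out("sleeve",s):
        P=cloud(s,r["pixels"]); print(n,round(r["p"],2),np.round(r["rect"]),np.median(P,0).round(3),P.max(0).round(3))
```

```text
t 4.28 p [0.5236 0.288  0.1339] yaw 4.52 tilt [ 0.008  0.005 -1.   ] F [1.7 1.8 0.5] w 0.0247 gf 0.0
top 0.5 [210. 296. 226. 308.] [0.418 0.176 0.036] [0.436 0.197 0.046]
top 0.49 [183. 277. 202. 291.] [0.455 0.236 0.037] [0.471 0.254 0.045]
side 0.5 [210. 296. 226. 308.] [0.418 0.176 0.036] [0.436 0.197 0.046]
side 0.49 [183. 277. 202. 291.] [0.455 0.236 0.037] [0.471 0.254 0.045]
```

View pics/e.png

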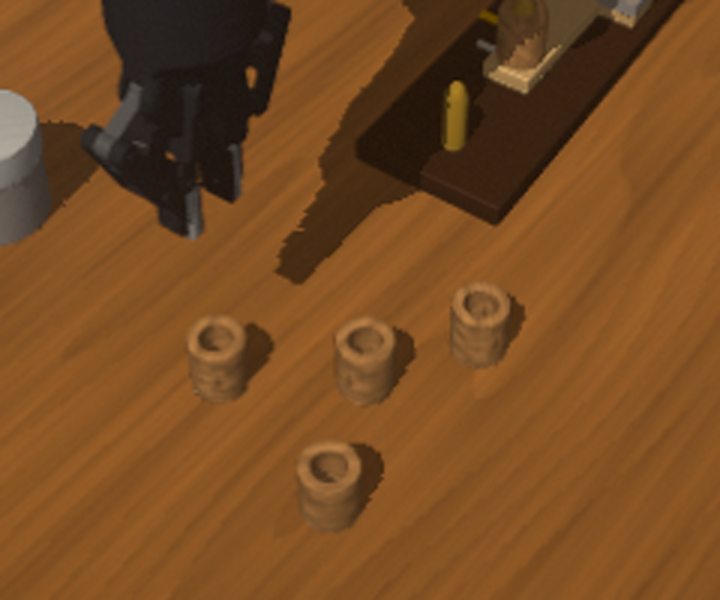

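The sleeve still stands at crop (217,358) and the fingers closed empty above it. I'm checking the true fingertip position against the reported TCP.

Run:
```python
from st import *
go(None)
for n in ("side","top"):
    s=optics.snapshot(n); v,u=np.nonzero((s["z_map"]>0)&(s["pixels"].max(2)<140)); P=world(s,np.c_[u,v])
    k=(abs(P[:,0]-.52)<.1)&(abs(P[:,1]-.288)<.1)&(P[:,2]>.06)&(P[:,2]<.2); Q=P[k]
    if len(Q)==0: print(n,"none");continue
    lo=np.percentile(Q[:,2],1); print(n,len(Q),"min z",lo.round(4))
    for a in np.arange(.07,.2,.01):
        c=Q[(Q[:,2]>=a)&(Q[:,2]<a+.01)]
        if len(c)>5: print("  z",a.round(2),len(c),c[:,:2].min(0).round(3),c[:,:2].max(0).round(3))
go(None)
p=optics.snapshot("side"); W=None
v,u=np.nonzero(p["z_map"]>0);P=world(p,np.c_[u,v]); k=(abs(P[:,0]-.52)<.04)&(abs(P[:,1]-.288)<.04)&(P[:,2]>.03)&(P[:,2]<.045); print("sleeve",P[k].mean(0).round(4),cv2.minEnclosingCircle((P[k][:,:2]*1000).astype(np.float32)))
```

```text
t 4.48 p [0.5202 0.2848 0.1264] yaw 4.5 tilt [-0.001 -0.001 -1.   ] F [ 0.4 -0.3  0.2] w 0.0248 gf 0.0
side 968 min z 0.1333
  z 0.13 60 [0.507 0.267] [0.531 0.309]
  z 0.14 126 [0.506 0.258] [0.532 0.311]
  z 0.15 127 [0.507 0.257] [0.531 0.312]
  z 0.16 103 [0.506 0.26 ] [0.525 0.311]
  z 0.17 114 [0.504 0.241] [0.528 0.328]
  z 0.18 253 [0.502 0.234] [0.528 0.333]
  z 0.19 184 [0.5   0.233] [0.531 0.337]
top 28 min z 0.1785
  z 0.18 13 [0.509 0.243] [0.534 0.258]
  z 0.19 14 [0.504 0.244] [0.535 0.263]
t 4.58 p [0.5198 0.2847 0.1257] yaw 4.51 tilt [-0.002 -0.001 -1.   ] F [-0.1  1.3 -1. ] w 0.0249 gf 0.0
sleeve [0.5189 0.2905 0.0375] ((520.3903198242188, 289.02349853515625), 17.94074058532715)
```

Run:
```python
from st import *
go(None)
s=optics.snapshot("side"); v,u=np.nonzero(s["z_map"]>0); P=world(s,np.c_[u,v])
k=(abs(P[:,0]-.52)<.05)&(abs(P[:,1]-.288)<.05)&(P[:,2]>.06)&(P[:,2]<.2); Q=P[k]
h,e=np.histogram(Q[:,2],np.arange(.06,.16,.005)); print(dict(zip(e.round(3).tolist(),h.tolist())))
i=np.argsort(Q[:,2])[:12]; print(Q[i].round(4), np.c_[u,v][k][i])
print("predicted tip pixel for TCP-19mm",pix(s,[[.52,.285,.107]]))
```

```text
t 4.63 p [0.5199 0.2848 0.1257] yaw 4.51 tilt [-0.002 -0.001 -1.   ] F [0.2 0.6 0.3] w 0.025 gf 0.0
{0.06: 0, 0.065: 0, 0.07: 0, 0.075: 0, 0.08: 0, 0.085: 0, 0.09: 0, 0.095: 0, 0.1: 0, 0.105: 0, 0.11: 0, 0.115: 0, 0.12: 0, 0.125: 0, 0.13: 20, 0.135: 54, 0.14: 60, 0.145: 60, 0.15: 69}
[[0.5111 0.3029 0.1307]
 [0.5185 0.2717 0.1312]
 [0.5157 0.2701 0.1317]
 [0.513  0.2708 0.1317]
 [0.5092 0.3026 0.1318]
 [0.5218 0.2726 0.132 ]
 [0.5244 0.2721 0.1321]
 [0.5255 0.2732 0.1323]
 [0.5135 0.2724 0.1327]
 [0.5123 0.3036 0.1327]
 [0.5111 0.3026 0.1327]
 [0.5305 0.2724 0.133 ]] [[226 283]
 [236 269]
 [238 269]
 [239 270]
 [227 283]
 [234 268]
 [233 267]
 [232 267]
 [238 270]
 [225 282]
 [226 282]
 [230 265]]
predicted tip pixel for TCP-19mm [[230.61232614 283.87836282]]
```

Reported TCP z is about 20 mm lower than what the cameras show for the tips: 0.131, seen both in depth and in pixels. I'll trust vision and descend further.

>>> {"op": "play_rows", "data": {"series": [0.1, -0.4, 0, 0, 0, 0, 6.5, 0.1, -0.4, 0, 0, 0, 0, 6.5, 0.1, -0.4, 0, 0, 0, 0, 6.5, 0.1, -0.4, 3, 0, 0, 0, 6.5, 0.1, -0.4, 6, 0, 0, 0, 6.5, 0.1, -0.4, 9, 0, 0, 0, 6.5, 0.1, -0.4, 9, 0, 0, 0, 6.5, 0.1, -0.4, 9, 0, 0, 0, 6.5]}}

```text
t: 5.35
ee_pos: [0.5203, 0.2888, 0.0361]
tool_rot: [3.137, 0.124, -0.005]
ft_force: [0.0, -0.2, 1.2]
grip_width: 0.0653
gripper_force: 0.0
```

```bash
cat > tip.py <<'E'
from st import *
def tips(c=(.52,.288),r=.06,zlo=.0,zhi=.16,n="side"):
    s=optics.snapshot(n); v,u=np.nonzero((s["z_map"]>0)&(s["pixels"].max(2)<150)); P=world(s,np.c_[u,v]); hsv=cv2.cvtColor(s["pixels"],cv2.COLOR_BGR2HSV)[v,u]
    k=(abs(P[:,0]-c[0])<r)&(abs(P[:,1]-c[1])<r)&(P[:,2]>zlo)&(P[:,2]<zhi)&(hsv[:,1]<90); Q=P[k]
    for side,T in (("near",Q[Q[:,1]>c[1]]),("far",Q[Q[:,1]<c[1]])):
        if len(T)>5: print(side,len(T),"tip z",np.percentile(T[:,2],3).round(4),"lo",T.min(0).round(4),"hi",T.max(0).round(4))
    return s
E
python3 - <<'E'
from tip import *
go(None); tips(); go(None)
E
```

```text
t 5.35 p [0.5203 0.2888 0.0361] yaw 4.53 tilt [-0.003 -0.002 -1.   ] F [ 0.  -0.2  1.2] w 0.0653 gf 0.0
near 463 tip z 0.0588 lo [0.4984 0.2958 0.0474] hi [0.528  0.3478 0.1599]
far 177 tip z 0.0578 lo [0.5001 0.2281 0.0537] hi [0.5285 0.2855 0.1526]
t 5.4 p [0.5214 0.2897 0.0377] yaw 4.52 tilt [-0. -0. -1.] F [-0.6  0.2  1.2] w 0.0651 gf 0.0
```

>>> {"op": "play_rows", "data": {"series": [0, 0, 1.6, 0, 0, 0, 6.5, 0, 0, 3.2, 0, 0, 0, 6.5, 0, 0, 3.2, 0, 0, 0, 6.5, 0, 0, 3.2, 0, 0, 0, 2.5, 0, 0, 3.2, 0, 0, 0, 2.5, 0, 0, 3.2, 0, 0, 0, 2.5, 0, 0, 3.2, 0, 0, 0, 2.5, 0, 0, 3.2, 0, 0, 0, 2.5]}}

```text
t: 6.07
ee_pos: [0.5224, 0.2902, 0.0073]
tool_rot: [-3.138, -0.123, -0.004]
ft_force: [-1.9, -0.6, 7.0]
grip_width: 0.0328
gripper_force: 58.8
```

Run:
```python
from tip import *
go(None); tips(); go(None)
```

```text
t 6.07 p [0.5224 0.2902 0.0073] yaw 4.5 tilt [ 0.003  0.001 -1.   ] F [-1.9 -0.6  7. ] w 0.0328 gf 58.8
near 829 tip z 0.0278 lo [0.4827 0.2881 0.0151] hi [0.5392 0.3478 0.1599]
far 128 tip z 0.0221 lo [0.4832 0.2282 0.0176] hi [0.5352 0.2872 0.1575]
t 6.12 p [0.5224 0.2902 0.0073] yaw 4.5 tilt [ 0.003  0.001 -1.   ] F [-1.4 -0.6  7.9] w 0.0328 gf 58.8
```

>>> {"op": "play_rows", "data": {"series": [0, 0, -2, 0, 0, 0, 2.5, 0, 0, -6, 0, 0, 0, 2.5, 0, 0, -10, 0, 0, 0, 2.5, 0, 4, -11, 0, 0, 0, 2.5, 0, 8, -11, 0, 0, 0, 2.5, 0, 12, -11, 0, 0, 0, 2.5, 0, 16, -11, 0, 0, 0, 2.5, 0, 16, -11, 0, 0, 0, 2.5]}}

```text
t: 6.78
ee_pos: [0.5353, 0.1194, 0.1159]
tool_rot: [3.134, 0.107, 0.001]
ft_force: [0.6, -0.2, -0.0]
grip_width: 0.0324
gripper_force: 59.6
```

Run:
```python
from st import *
go([.519,.0615,.1073],4.5)
```

```text
t 6.78 p [0.5353 0.1194 0.1159] yaw 3.9 tilt [ 0.001 -0.006 -1.   ] F [ 0.6 -0.2 -0. ] w 0.0324 gf 59.6
 shift [-2.02  5.66  0.9 ]
 turn [ 0.006 -0.001 -0.011]
```

>>> {"op": "play_rows", "data": {"series": [-1.9, 5.6, 0, 0, 0, 0.01, 2.5, -1.9, 5.6, 0, 0, 0, 0.01, 2.5, -1.9, 5.6, 0, 0, 0, 0.01, 2.5, -1.9, 5.6, 0, 0, 0, 0.01, 2.5, -1.9, 5.6, 0, 0, 0, 0.01, 2.5, -1.9, 5.6, 0, 0, 0, 0.01, 2.5, -1.9, 5.6, 0, 0, 0, 0.01, 2.5, -1.9, 5.6, 0, 0, 0, 0.01, 2.5]}}

```text
t: 7.45
ee_pos: [0.5195, 0.0736, 0.1151]
tool_rot: [-3.139, -0.11, -0.0]
ft_force: [1.0, -0.4, 0.2]
grip_width: 0.0327
gripper_force: 59.7
```

Run:
```python
from st import *
go([.5204,.062,.1073],4.5)
for n in ("side","top"):
    s=optics.snapshot(n)
    u,v=pix(s,[[.52,.062,.09]])[0].astype(int); c=s["pixels"][v-50:v+50,u-66:u+66]
    cv2.imwrite(f"pics/f_{n}.png",cv2.resize(c,None,fx=6,fy=6,interpolation=cv2.INTER_CUBIC))
    # expected ellipses for sleeve at given lateral pos
    for r in models.cut_out("sleeve",s):
        P=cloud(s,r["pixels"]); print(n,round(r["p"],2),np.round(r["rect"]),np.median(P,0).round(4),P.min(0).round(3),P.max(0).round(3))
    print("post axis pix foot/top",pix(s,[[.519,.061,.018],[.519,.061,.068]]).round(1))
go(None)
```

```text
t 7.45 p [0.5195 0.0736 0.1151] yaw 4.02 tilt [ 0.  0. -1.] F [ 1.  -0.4  0.2] w 0.0327 gf 59.7
 shift [0.01 1.17 0.78]
 turn [-0.    -0.    -0.008]
side 0.64 [273. 303. 289. 333.] [0.451  0.2448 0.0311] [ 0.438  0.223 -0.001] [0.471 0.256 0.043]
side 0.64 [307. 293. 330. 322.] [0.416  0.1835 0.0279] [ 0.402  0.13  -0.003] [0.455 0.195 0.041]
side 0.6 [260. 349. 280. 377.] [0.4142 0.32   0.0311] [0.401 0.301 0.001] [0.433 0.333 0.043]
post axis pix foot/top [[311.3 247.3]
 [312.3 228.3]]
top 0.59 [209. 290. 223. 311.] [0.4192 0.1761 0.0375] [ 0.402  0.158 -0.006] [0.435 0.198 0.045]
top 0.48 [147. 291. 166. 308.] [0.4177 0.3157 0.033 ] [ 0.396  0.296 -0.008] [0.435 0.342 0.043]
top 0.43 [182. 277. 200. 292.] [0.4548 0.2369 0.0361] [ 0.435  0.22  -0.005] [0.471 0.261 0.043]
post axis pix foot/top [[262.8 255.9]
 [262.6 256.2]]
t 7.65 p [0.5193 0.0729 0.115 ] yaw 3.97 tilt [-0.  0. -1.] F [ 0.4 -0.1  0.3] w 0.0326 gf 59.7
```

View pics/f_side.png

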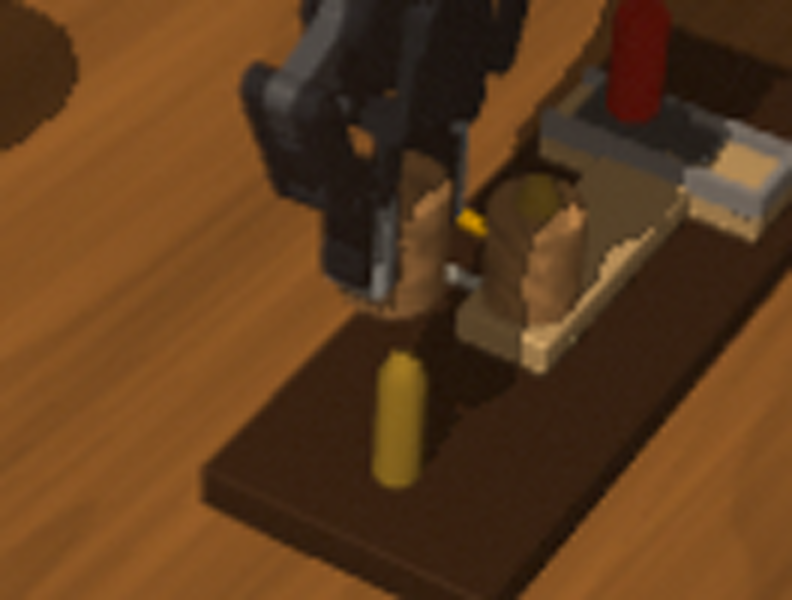

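The sleeve is held upright at crop (420,240) and the post tip is at (402,355). It needs about 11 mm more towards -y.

>>> {"op": "play_rows", "data": {"series": [0.1, 1.1, 0, 0, 0, 0, 2.5, 0.1, 1.1, 0, 0, 0, 0, 2.5, 0.1, 1.1, 0, 0, 0, 0, 2.5, 0.1, 1.1, 0, 0, 0, 0, 2.5, 0.1, 1.1, 0, 0, 0, 0, 2.5, 0.1, 1.1, 0, 0, 0, 0, 2.5, 0.1, 1.1, 0, 0, 0, 0, 2.5, 0.1, 1.1, 0, 0, 0, 0, 2.5]}}

```text
t: 8.32
ee_pos: [0.5211, 0.0618, 0.1151]
tool_rot: [-3.14, -0.108, 0.0]
ft_force: [-0.1, 0.4, 0.3]
grip_width: 0.0327
gripper_force: 59.7
```

Run:
```python
from st import *
go([.5204,.062,.1073],4.5)
s=optics.snapshot("side"); v,u=np.nonzero(s["z_map"]>0); P=world(s,np.c_[u,v]); hsv=cv2.cvtColor(s["pixels"],cv2.COLOR_BGR2HSV)[v,u]
k=(abs(P[:,0]-.52)<.03)&(abs(P[:,1]-.062)<.035)&(P[:,2]>.085)&(hsv[:,1]>90)&(P[:,2]<.16); Q=P[k]; print(len(Q),Q.min(0).round(4),Q.max(0).round(4))
# circle fit radius 17 on outer surface, post radius 8 same camera
from scipy.optimize import least_squares
def fit(Q,r): 
    f=least_squares(lambda c:np.hypot(*(Q[:,:2]-c).T)-r,Q[:,:2].mean(0)-[-.005,.01],loss="soft_l1",f_scale=.001); return f.x.round(4),np.sqrt(np.mean(f.fun**2)).round(4)
o=Q[(Q[:,2]<np.percentile(Q[:,2],70))]; print("sleeve",fit(o,.017))
k=(abs(P[:,0]-.52)<.02)&(abs(P[:,1]-.062)<.02)&(P[:,2]>.026)&(P[:,2]<.058)&(hsv[:,1]>90); print("post",k.sum(),fit(P[k],.008))
m=np.zeros(s["pixels"].shape[:2],bool)
```

```text
t 8.32 p [0.5211 0.0618 0.1151] yaw 3.95 tilt [-0.  0. -1.] F [-0.1  0.4  0.3] w 0.0327 gf 59.7
 shift [-0.07 -0.02  0.78]
 turn [-0.    0.   -0.01]
365 [0.5021 0.0362 0.1061] [0.5343 0.0934 0.16  ]
sleeve (array([0.5209, 0.0633]), np.float64(0.0046))
post 99 (array([0.5139, 0.0724]), np.float64(0.0033))
```

>>> {"op": "play_rows", "data": {"series": [0, 0, 2, 0, 0, 0, 2.5, 0, 0, 3.2, 0, 0, 0, 2.5, 0, 0, 3.8, 0, 0, 0, 2.5, 0, 0, 4.4, 0, 0, 0, 2.5, 0, 0, 5, 0, 0, 0, 2.5, 0, 0, 5, 0, 0, 0, 2.5, 0, 0, 5, 0, 0, 0, 2.5, 0, 0, 5, 0, 0, 0, 2.5]}}

```text
t: 9.03
ee_pos: [0.5214, 0.0618, 0.0655]
tool_rot: [-3.14, -0.108, -0.001]
ft_force: [0.1, 1.2, 0.3]
grip_width: 0.0327
gripper_force: 59.7
```

Run:
```python
from st import *
go([.5204,.062,.0253],4.5)
s=optics.snapshot("side")
u,v=pix(s,[[.52,.062,.07]])[0].astype(int); c=s["pixels"][v-40:v+40,u-45:u+45]
cv2.imwrite("pics/g.png",cv2.resize(c,None,fx=6,fy=6,interpolation=cv2.INTER_CUBIC))
```

```text
t 9.03 p [0.5214 0.0618 0.0655] yaw 3.94 tilt [ 0.001  0.    -1.   ] F [0.1 1.2 0.3] w 0.0327 gf 59.7
 shift [-0.1  -0.03  4.02]
 turn [-0.    -0.001 -0.01 ]
```

View pics/g.png

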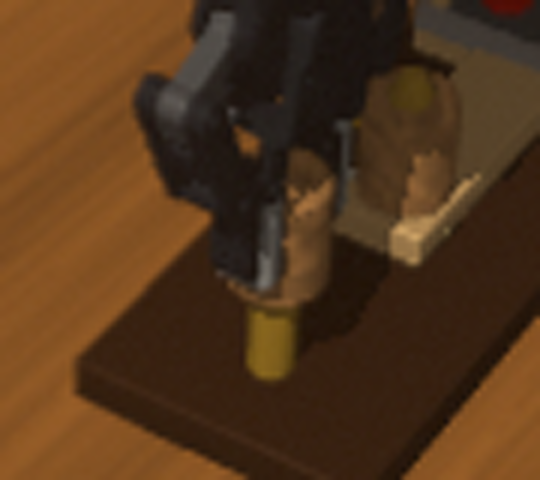

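The sleeve is on the post, with the brass visible below it at crop (272,340) and low force. I'm continuing down.

>>> {"op": "play_rows", "data": {"series": [0, -0.05, 0.6, 0, 0, 0, 2.5, 0, -0.05, 1.2, 0, 0, 0, 2.5, 0, -0.05, 1.8, 0, 0, 0, 2.5, 0, -0.05, 2.4, 0, 0, 0, 2.5, 0, -0.05, 3, 0, 0, 0, 2.5, 0, -0.05, 3.6, 0, 0, 0, 2.5, 0, -0.05, 3.8, 0, 0, 0, 2.5, 0, -0.05, 3.8, 0, 0, 0, 2.5]}}

```text
t: 9.75
ee_pos: [0.5206, 0.0621, 0.0263]
tool_rot: [3.14, 0.108, -0.002]
ft_force: [-0.7, -0.8, 0.6]
grip_width: 0.0323
gripper_force: 59.7
```

>>> {"op": "play_rows", "data": {"series": [0, 0, 0.1, 0, 0, 0, 6, 0, 0, 0.1, 0, 0, 0, 6, 0, 0, 0.1, 0, 0, 0, 6, 0, 0, 0.1, 0, 0, 0, 6, 0, 0, 0.1, 0, 0, 0, 6, 0, 0, 0, 0, 0, 0, 6, 0, 0, -4, 0, 0, 0, 6, 0, 0, -8, 0, 0, 0, 6]}}

```text
t: 10.42
ee_pos: [0.5191, 0.0619, 0.1063]
tool_rot: [3.139, 0.109, -0.009]
ft_force: [2.0, -0.0, 0.5]
grip_width: 0.0599
gripper_force: 0.0
```

>>> {"op": "play_rows", "data": {"series": [0, 0, -3, 0, 0, 0, 6, 0, 4, -3, 0, 0, 0, 6, 0, 8, -3, 0, 0, 0, 6, 0, 8, -3, 0, 0, 0, 6, 0, 8, -3, 0, 0, 0, 6, 0, 8, -3, 0, 0, 0, 6, 0, 8, -3, 0, 0, 0, 6, 0, 8, -3, 0, 0, 0, 6]}}

```text
t: 11.08
ee_pos: [0.5264, -0.0162, 0.137]
tool_rot: [-3.139, -0.111, 0.0]
ft_force: [-0.2, 0.0, 0.2]
grip_width: 0.06
gripper_force: 0.0
```

Run:
```python
from m import *; from st import *
for n in ("top","side"):
    s,W,h=measure(n);X,Y,Z=np.moveaxis(W,2,0)
    l=(abs(X-.52)<.03)&(abs(Y-.062)<.03)&(Z>.048)&(Z<.064); p=W[l]
    if len(p): print(" placed sleeve",len(p),cv2.minEnclosingCircle((p[:,:2]*1000).astype(np.float32)),np.percentile(p[:,2],[50,90]).round(4))
    u,v=pix(s,[[.53,-.03,.04]])[0].astype(int); c=s["pixels"][v-45:v+45,u-65:u+65]
    cv2.imwrite(f"pics/h_{n}.png",cv2.resize(c,None,fx=4,fy=4,interpolation=cv2.INTER_CUBIC))
cv2.imwrite("pics/h.png",np.vstack([cv2.imread(f"pics/h_{n}.png")[:300] for n in ("top","side")]))
go([.547,-.12,.115],4.5)
```

```text
top board [423.1 -91.8] [379.2 262.2] 5.58
 mark none
 pointer 1 [ 0.5729 -0.1386  0.023 ] [0. 0. 0.] xmax [ 0.5729 -0.1386  0.023 ]
 knobtop none
 post 519 [0.5275 0.0384 0.5266] [0.5314 0.0392 0.4339]
 placed sleeve 97 ((518.69580078125, 62.59120559692383), 16.36902618408203) [0.0573 0.0611]
side board [ 898.4 -625. ] [ 285.4 1684.2] 30.8
 mark 14 [ 0.576  -0.0607  0.018 ] [0.015 0.007 0.   ] xmax [ 0.5825 -0.0643  0.018 ]
 pointer 13 [ 0.5559 -0.0276  0.023 ] [0.012 0.005 0.   ] xmax [ 0.5619 -0.0303  0.023 ]
 knobtop none
 post 1235 [0.5186 0.0408 0.2486] [0.5202 0.0404 0.3465]
 placed sleeve 205 ((519.4140014648438, 62.64693832397461), 18.228946685791016) [0.0566 0.0603]
t 11.18 p [ 0.5265 -0.0165  0.137 ] yaw 4.05 tilt [-0.  0. -1.] F [ 0.4 -0.8  0.1] w 0.0598 gf 0.0
 shift [ 1.31 10.47  2.2 ]
 turn [-0.     0.    -0.008]
```

View pics/h.png

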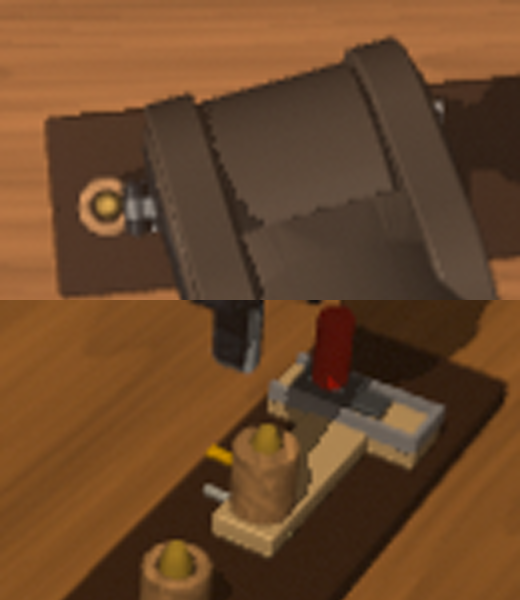

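The sleeve is seated, with its top rim at 0.058 and the tip protruding at lower-left crop (175,560). Next is the knob, at about (0.547, -0.121).

>>> {"op": "play_rows", "data": {"series": [1.3, 4, 0, 0, 0, -0.008, 6, 1.3, 8, 0, 0, 0, -0.008, 6, 1.3, 10.5, 0, 0, 0, -0.008, 6, 1.3, 10.5, 0, 0, 0, -0.008, 6, 1.3, 10.5, 0, 0, 0, -0.008, 6, 1.3, 10.5, 0, 0, 0, -0.008, 6, 1.3, 10.5, 0, 0, 0, -0.008, 6, 1.3, 10.5, 0, 0, 0, -0.008, 6]}}

```text
t: 11.85
ee_pos: [0.5468, -0.1198, 0.1372]
tool_rot: [-3.139, -0.124, -0.0]
ft_force: [0.0, 0.4, 0.5]
grip_width: 0.0601
gripper_force: 0.0
```

Run:
```python
from st import *
go([.547,-.121,.05],4.5)
s=optics.snapshot("side")
u,v=pix(s,[[.547,-.12,.09]])[0].astype(int); c=s["pixels"][v-50:v+50,u-60:u+60]
cv2.imwrite("pics/i.png",cv2.resize(c,None,fx=5,fy=5,interpolation=cv2.INTER_CUBIC))
```

```text
t 11.85 p [ 0.5468 -0.1198  0.1372] yaw 4.54 tilt [ 0.     0.001 -1.   ] F [0.  0.4 0.5] w 0.0601 gf 0.0
 shift [0.   0.13 8.72]
 turn [-0.001 -0.     0.001]
```

View pics/i.png

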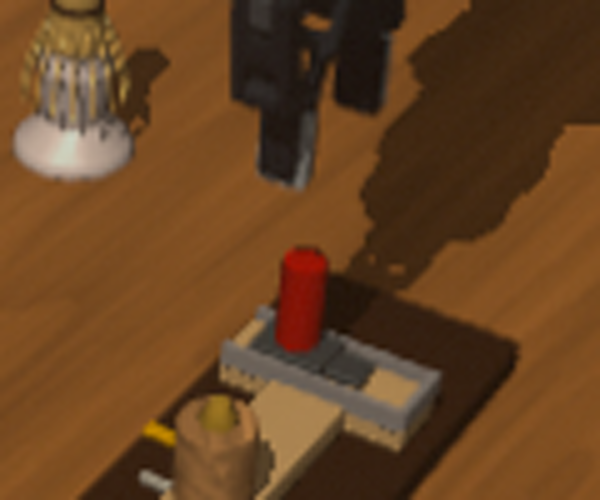

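The knob stands at crop (303,300) beneath the fingers, tips at (288,180) and (360,105). I'm descending and gripping.

>>> {"op": "play_rows", "data": {"series": [0.1, 0.1, 3, 0, 0, 0, 6, 0.1, 0.1, 6, 0, 0, 0, 6, 0.1, 0.1, 8.6, 0, 0, 0, 6, 0.1, 0.1, 8.6, 0, 0, 0, 6, 0.1, 0.1, 8.6, 0, 0, 0, 6, 0.1, 0.1, 8.6, 0, 0, 0, 1, 0.1, 0.1, 8.6, 0, 0, 0, 1, 0.1, 0.1, 8.6, 0, 0, 0, 1]}}

```text
t: 12.57
ee_pos: [0.549, -0.1225, 0.0528]
tool_rot: [3.139, 0.121, 0.004]
ft_force: [0.0, -0.5, 0.6]
grip_width: 0.0244
gripper_force: 0.0
```

>>> {"op": "play_rows", "data": {"series": [0, 0, 0, 0, 0, 0, 1, 0, 0, 0, 0, 0, 0, 1, 0, 0, 0, 0, 0, 0, 1, 0, 0, 0, 0, 0, 0, 1, 0, 0, 0, 0, 0, 0, 1, 0, 0, 0, 0, 0, 0, 1, 0, 0, 0, 0, 0, 0, 1, 0, 0, 0, 0, 0, 0, 1]}}

```text
t: 13.23
ee_pos: [0.5489, -0.1224, 0.0528]
tool_rot: [3.139, 0.12, 0.004]
ft_force: [-0.5, 1.6, 7.1]
grip_width: 0.0185
gripper_force: 58.3
```

Run:
```python
from m import *; from st import *
go(None); measure("side"); measure("top")
```

```text
t 13.23 p [ 0.5489 -0.1224  0.0528] yaw 4.39 tilt [ 0.003 -0.    -1.   ] F [-0.5  1.6  7.1] w 0.0185 gf 58.3
side board [ 887.9 -686.1] [ 388.4 1771.1] 22.18
 mark 13 [ 0.5763 -0.0605  0.018 ] [0.015 0.007 0.   ] xmax [ 0.5825 -0.0643  0.018 ]
 pointer 14 [ 0.5565 -0.0277  0.023 ] [0.014 0.005 0.   ] xmax [ 0.5635 -0.029   0.023 ]
 knobtop none
 post 246 [0.5155 0.0669 0.057 ] [0.5184 0.063  0.0643]
top board [ 404.  -180.4] [428.6 339.7] 21.9
 mark 34 [ 0.5642 -0.0608  0.018 ] [0.029 0.007 0.   ] xmax [ 0.5795 -0.0566  0.018 ]
 pointer 78 [ 0.5454 -0.0803  0.023 ] [0.038 0.093 0.   ] xmax [ 0.5709 -0.119   0.023 ]
 knobtop none
 post 142 [0.5195 0.0623 0.0575] [0.5209 0.0602 0.0632]
```

>>> {"op": "play_rows", "data": {"series": [0, 0.5, 0, 0, 0, 0, 1, 0, 1, 0, 0, 0, 0, 1, 0, 1.6, 0, 0, 0, 0, 1, 0, 2.2, 0, 0, 0, 0, 1, 0, 2.8, 0, 0, 0, 0, 1, 0, 3.4, 0, 0, 0, 0, 1, 0, 3.4, 0, 0, 0, 0, 1, 0, 3.4, 0, 0, 0, 0, 1]}}

```text
t: 14.0
ee_pos: [0.5511, -0.1557, 0.0528]
tool_rot: [-3.139, -0.121, -0.003]
ft_force: [-3.2, 4.3, 9.8]
grip_width: 0.0182
gripper_force: 58.7
```

```bash
cat > chk.py <<'E'
from st import *
d=np.array([.0785,-.9969])
def line(s,m,z):
    uv=np.argwhere(m)[:,::-1]; return world(s,uv,z)[:,:2]
go(None)
for n in ("top","side"):
    s=optics.snapshot(n); hsv=cv2.cvtColor(s["pixels"],cv2.COLOR_BGR2HSV); H,S,V=np.moveaxis(hsv.astype(int),2,0)
    box=np.zeros(H.shape,bool); uv=pix(s,[[x,y,.02] for x in (.54,.60) for y in (-.085,0.0)]); a,b=uv.min(0).astype(int),uv.max(0).astype(int); box[a[1]:b[1]+1,a[0]:b[0]+1]=1
    M=line(s,box&(H>18)&(H<32)&(S>150)&(V>140),.018)
    P=line(s,box&(S<70)&(V>95),.023); 
    if len(P): P=P[(P[:,0]>.535)&(P[:,1]>-.08)]
    k=lambda A:(len(A),A.mean(0).round(4) if len(A) else None)
    print(n,"mark",k(M),"ptr",k(P)); 
    if len(M) and len(P): print("  remaining draw mm",((M.mean(0)-P.mean(0))@d*1000).round(2))
    c=s["pixels"][a[1]-15:b[1]+15,a[0]-15:b[0]+15]; cv2.imwrite(f"pics/z_{n}.png",cv2.resize(c,(400,300),interpolation=cv2.INTER_CUBIC))
E
python3 chk.py; python3 -c "
import cv2,numpy as np
cv2.imwrite('pics/j.png',np.hstack([cv2.imread('pics/z_%s.png'%n) for n in ('top','side')]))"
```

```text
t 14.0 p [ 0.5511 -0.1557  0.0528] yaw 4.4 tilt [ 0.002  0.    -1.   ] F [-3.2  4.3  9.8] w 0.0182 gf 58.7
top mark (18, array([ 0.5706, -0.06  ])) ptr (6, array([ 0.5539, -0.0605]))
  remaining draw mm 0.89
side mark (26, array([ 0.5711, -0.0652])) ptr (10, array([ 0.5587, -0.0613]))
  remaining draw mm 4.85
```

View pics/j.png

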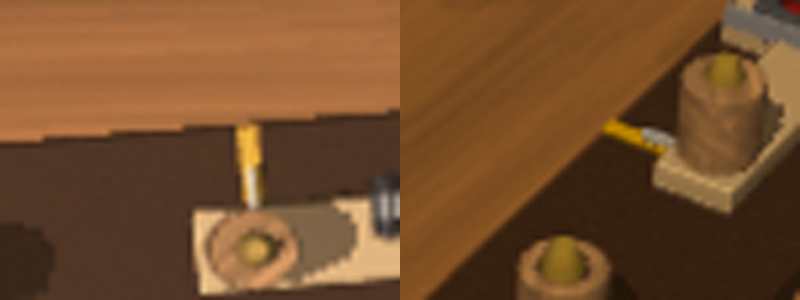

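The white pointer lies on the yellow band (crops (250,185) and (655,140)), with about 0.8 mm left. I'll nudge it, hold, then slide the lever.

>>> {"op": "play_rows", "data": {"series": [0, 0.08, 0, 0, 0, 0, 1, 0, 0.08, 0, 0, 0, 0, 1, 0, 0.08, 0, 0, 0, 0, 1, 0, 0.08, 0, 0, 0, 0, 1, 0, 0.08, 0, 0, 0, 0, 1, 0, 0.08, 0, 0, 0, 0, 1, 0, 0.08, 0, 0, 0, 0, 1, 0, 0.08, 0, 0, 0, 0, 1]}}

```text
t: 14.77
ee_pos: [0.5512, -0.1559, 0.0528]
tool_rot: [-3.139, -0.122, -0.003]
ft_force: [-2.7, 4.0, 9.9]
grip_width: 0.0183
gripper_force: 58.7
```

```bash
python3 chk.py
```

```text
t 14.77 p [ 0.5512 -0.1559  0.0528] yaw 4.45 tilt [ 0.002  0.001 -1.   ] F [-2.7  4.   9.9] w 0.0183 gf 58.7
top mark (19, array([ 0.5699, -0.06  ])) ptr (7, array([ 0.5551, -0.0605]))
  remaining draw mm 0.63
side mark (31, array([ 0.5695, -0.0643])) ptr (9, array([ 0.5584, -0.0619]))
  remaining draw mm 3.31
```

>>> {"op": "play_rows", "data": {"series": [-0.4, 0.05, 0, 0, 0, 0, 1, -0.8, 0.05, 0, 0, 0, 0, 1, -1.2, 0.05, 0, 0, 0, 0, 1, -1.6, 0.05, 0, 0, 0, 0, 1, -2, 0.05, 0, 0, 0, 0, 1, -2.4, 0.05, 0, 0, 0, 0, 1, -2.8, 0.05, 0, 0, 0, 0, 1, -3, 0.05, 0, 0, 0, 0, 1]}}

```text
t: 15.53
ee_pos: [0.5235, -0.1584, 0.0529]
tool_rot: [-3.138, -0.123, -0.01]
ft_force: [10.4, 5.8, -3.1]
grip_width: 0.0184
gripper_force: 58.6
```

```bash
python3 chk.py
```

```text
t 15.53 p [ 0.5235 -0.1584  0.0529] yaw 4.48 tilt [ 0.006  0.001 -1.   ] F [10.4  5.8 -3.1] w 0.0184 gf 58.6
top mark (20, array([ 0.5685, -0.06  ])) ptr (5, array([ 0.5566, -0.061 ]))
  remaining draw mm -0.06
side mark (30, array([ 0.5696, -0.0626])) ptr (10, array([ 0.5581, -0.0622]))
  remaining draw mm 1.26
```

>>> {"op": "play_rows", "data": {"series": [-0.2, 0, 0, 0, 0, 0, 1, -0.3, 0, 0, 0, 0, 0, 1, -0.4, 0, 0, 0, 0, 0, 1, -0.4, 0, 0, 0, 0, 0, 1, -0.4, 0, 0, 0, 0, 0, 1, -0.4, 0, 0, 0, 0, 0, 1, -0.4, 0, 0, 0, 0, 0, 1, -0.4, 0, 0, 0, 0, 0, 1]}}

```text
t: 16.3
ee_pos: [0.5233, -0.1582, 0.053]
tool_rot: [-3.138, -0.124, -0.019]
ft_force: [16.8, 5.4, -11.4]
grip_width: 0.0183
gripper_force: 59.1
```

```bash
python3 chk.py
python3 - <<'E'
from h import *
s=optics.snapshot("side")
u,v=pix(s,[[.53,-.12,.05]])[0].astype(int); c=s["pixels"][v-40:v+40,u-50:u+50]
cv2.imwrite("pics/k.png",cv2.resize(c,None,fx=6,fy=6,interpolation=cv2.INTER_CUBIC))
E
```

```text
t 16.3 p [ 0.5233 -0.1582  0.053 ] yaw 4.53 tilt [ 0.012  0.002 -1.   ] F [ 16.8   5.4 -11.4] w 0.0183 gf 59.1
top mark (21, array([ 0.5691, -0.0598])) ptr (6, array([ 0.5559, -0.0609]))
  remaining draw mm -0.04
side mark (30, array([ 0.5696, -0.0626])) ptr (10, array([ 0.5581, -0.0622]))
  remaining draw mm 1.26
```

View pics/k.png

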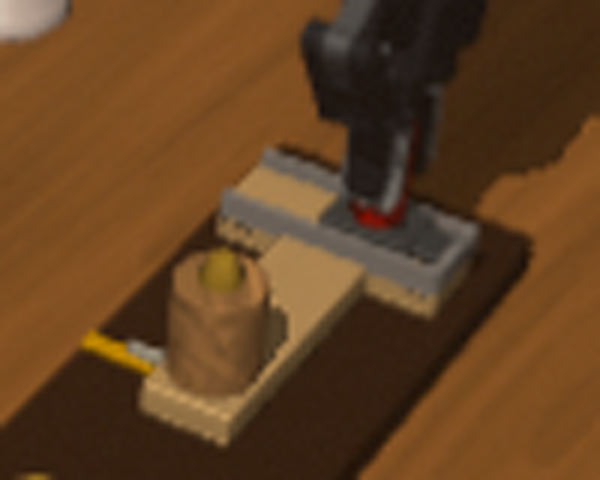

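The lever plate sits against the right end stop at crop (440,240), with force rising and no more motion. The pointer is on the mark, so I'm handing in.

```bash
python3 -c "
from cell import workorder
print(workorder.hand_in())"
```

```text
the job is handed in; nothing more can be done
None
```

I handed the job in, but it returned no verdict: the sleeve is seated on the bare post and released, the leg is held within about 1 mm of its mark, and the lever is pushed to its stop with the knob still gripped. The bowl, caddy and whisk were not touched.

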